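# Lock the water filter's service cover with its slot key

## Robot

A 7-joint arm with a two-finger parallel gripper is mounted at the origin on the work surface. World frame = base frame: x ahead of the robot, y to its left, z up, the work surface at z = 0. Lengths are in m, angles in rad, forces in N, time in s.
With the tool pointing down it reaches from about 0.425 to 0.875 m from the base axis. Payload 4.7 kg.
Tool frame: the origin (TCP) lies at the very end of the fingers, on their centre line; the grasp point (between the pads) lies 19 mm behind it; z points along the fingers, y is the line along which they close (so a half turn about z gives the same grasp; the last joint's range is limited). The gripper opens to 87 mm and grips with 3 to 60 N. Pads are 19 mm wide; open, the fingers measure 117 mm over their backs; the gripper's body (75 mm by 190 mm) begins 51 mm behind the grasp point.
Start: joints at [-1.326, 0.321, -0.07, 1.45, 0.023, 1.371, -0.057], TCP at [0.149, 0.633, 0.199] pointing down, gripper open.
Joint ranges: [-2.86, 2.86], [-0.3, 2.09], [-1.38, 1.24], [0.06, 2.45], [-1.56, 4.7], [0.09, 2.05], [-2.69, 2.69]. Speed limits (rad/s): [2.57, 2.57, 3.14, 3.14, 3.14, 3.14, 3.14].

## Interface

Orientations are given as a rotation vector (axis times angle).
In Python, from bench import ctrl, imaging, ticket gives the robot as it stands.
- The arm moves only by the tool jog_arm, never from a script. Its argument "rows" is text: rows parted by semicolons, each of 7 numbers parted by spaces: the shift along the tool's x, y, z in cm, then the turn, a rotation vector about the tool's x, y, z in rad, then the closure, from -1 (fully open) to 1 (shut), so that 0 is half open. A call has 1 to 5 rows; each row shifts and turns the commanded pose from where the row before left it, along the tool's axes as they then stand; what a row does not reach is not made up. A row lasts 1/8 s, in which the tool goes at most 62.5 mm and 10.7 degrees, less where a joint would pass 70% of its speed; a pose out of reach is approached as far as the arm can. A call with a gripper value outside its range is refused whole. The fingers move at their own pace and stop on an object; "force" is the grip in N (left out, the last holds). Time passes only in rows, so rows that do not move let the fingers close. It gives the time, the measured TCP pose, the force, the opening and the grip force at its end, in the units of the state.
- ctrl.get_state(): the state, without advancing time (a new reading comes with each control period).
- imaging.get_image(name): name is "scene" or "top" or "wrist"; returns a dict with "img" (420x560x3 uint8, blue, green, red), "vertical_fov" (degrees; the focal length in pixels is half the picture's height over the tangent of half this angle, whatever the lens; pixels are square), "cx", "cy" (the principal point, pixels), "origin" and "orientation" of the camera in the world. Camera axes: x right, y down, z forward; pixel columns grow to the right and rows downward; lengths in m; the calibration is good to about 2 mm. The wrist camera is an equidistant fisheye: a pixel r from the principal point sees the ray r / f radians off the axis. A picture is of the moment at which its call begins. There is no depth.
- ticket.close_job(): hands the job in; it is judged then, once.
The state is a dict: "time": time; "joint_positions": joint angles; "qd": joint speeds; "joint_torque": joint torques, N m; "position": TCP position; "tool_rot": TCP orientation; "ft_force": force on the tool from outside, world axes, zero at the start; "torque": the same for the moment, N m; "grip_width": opening from 0.0 (shut) to 1.0 (fully open); "grip_force": force on a finger pad.
Only numpy, scipy, OpenCV 4.12 (cv2) and the standard library are available. Lean on these libraries where they do the work, as an engineer would, in place of code of your own. Each camera call takes 0.05 s, during which the arm holds its last target. There are 200 camera calls.

## Task

The water filter's sloping service cover is closed but not locked. Take the slot key out of its wooden block and with its blade push the slotted cam in the middle of the cover in, turn it clockwise a quarter turn to its stop and let it spring back out so that it is locked, then stand the key back in its block. Feel for the slot gently and never force the key; touch the filter only with it, and leave the kitchen things on the counter where they are.

Things in the scene. Friction and masses are not known exactly. Their poses are not given: they have to be found in the camera images.
- unit: the water filter: fixed white box, 220 mm deep (x), 240 wide (y), origin centre of underside. Its top is the cover, a plane sloping 35 degrees: 70 mm high at the front (-x), 224 at the back. The cam is in its middle. Two plain round caps near its upper corners (32 mm across, 10 proud, 68 mm to each side, 62 up the slope) have no slot and are not used.
- cover_mid (a point): middle of the sloping cover, on its surface. z = out of the cover, tilted 35 degrees from vertical to the unit's front; x = up the slope, y = level. The cam is a round steel head 40 mm across, its top 18 mm above the cover, slot right across it: 6.5 mm wide, 9 deep, square-edged. It floats with its collar: its centre lies up to 7 mm from this point along y, unmeasured, held by 8 N of friction.
- cam_press (a joint): how far the cam is pressed in, m: 0 out, 0.0075 fully in. A spring returns it: 3 N at first plus 1 N per mm. While out, the cam turns only to about 0.4 rad, where a hidden pin stops it; press in over 3.5 mm (5 to 6 is comfortable) and keep it in to turn on. Between about 0.4 and 1.5 rad it cannot come out; at 1.51 to 1.57, let go, it springs fully out, locked.
- cam_turn (a joint): angle of the cam, rad, growing clockwise as seen from outside, looking at the cover: 0 = slot pointing up the slope (open), 1.57 = slot level across the cover (end stop, locked). Starts between 0 and 0.25. Turning takes about 0.1 N m; the blade has about 0.1 rad of play each way in the slot, so turn that much further.
- holder: the key's fixed wooden block, 72 (x) x 62 (y) x 52 mm, origin at the centre of its underside. In its top a rectangular well, 30 mm along x by 18 mm along y, 45 mm deep, with a 3 mm chamfer. It stands left or right of the filter.
- key_grip (a point): centre of the slot key's handle, where to grip. z = along the key, up. From the bottom: blade 24 mm (x) x 4 (y), 14 long; shank 12 across up to 38 mm; flange 42 x 32 x 5 mm, resting on the block's top; wooden handle 26 (x) x 20 (y), 54 long. Point 70 mm above the blade's end, 32 above the flange's underside, 84 above the block's underside. About 0.14 kg; loose by 3 mm and 0.15 rad.
- key_tip (a point): middle of the end of the key's blade, 70 mm below key_grip along the key; same axes. Until the blade is in the slot and the cam turns, it may press on the cam or cover with 30 N at most.
- mug: a terracotta mug, 84 mm across, 95 mm high; a bystander, origin under its centre
- butter_dish: a lidded white butter dish, 120 mm across, 74 mm high; a bystander, origin under its centre
- jam_jar: an amber jar, 72 mm across, 105 mm high; a bystander, origin under its centre
- bowl: a white bowl, 150 mm across, 55 mm high; a bystander, origin under its centre
- soap_bottle: a white bottle with black cap, 66 mm across, 190 mm high; a bystander, origin under its centre
- oil_bottle: a green glass bottle, 60 mm across, 210 mm high; a bystander, origin under its centre
- spatula: a wooden spatula lying flat; a bystander, origin under its centre
Mind the look-alikes: they are no part of the job. What is shaped like the part that bears key_grip but red is not meant. Leave any pink look-alike of the holder alone.

How it is judged:
By the outcome, as a careful person would: the job done as asked, in the order asked, and still so for the second after the job is handed in, with the robot touching nothing.
It also fails if it takes over 72 s, if anything falls off the work surface, if the arm or the gripper's body presses on something with over 40 N, if the wrist force passes 120 N, or if a joint passes its speed limit or range.

## Working session

There is one attempt and no reset: what is moved stays moved. The work goes in short steps, Python scripts to look and compute and a tool call to move; the robot and the scene stay as the last step left them, time stands still between calls to the robot, and variables do not carry over. Pictures are saved under pics/ and viewed, at most 10 in all, crops included, and the job is handed in when it is done.

Besides the shell and the picture viewer there is one more tool, called after "Request:" by a JSON object that holds its "op" and its "data". jog_arm: Moves the arm, as the interface text tells. Its arguments: {"type":"object","properties":{"rows":{"type":"string"},"force":{"type":"number"}},"required":["rows"]}

```bash
mkdir -p pics; ls
cat > h.py <<'E'
import sys; sys.path.insert(0,'.')
import numpy as np, cv2
from scipy.spatial.transform import Rotation as R
from bench import ctrl, imaging, ticket
def grab(n):
    d=imaging.get_image(n); return d
def rot(o):
    o=np.array(o,float)
    if o.shape==(3,3): return o
    if o.size==4: return R.from_quat(o).as_matrix()
    return R.from_rotvec(o).as_matrix()
def ray(d,u,v,fish=False):
    f=210/np.tan(np.radians(d['vertical_fov'])/2)
    x,y=(u-d['cx'])/1.,(v-d['cy'])/1.
    if fish:
        r=np.hypot(x,y); a=r/f; w=np.array([np.sin(a)*x/max(r,1e-9),np.sin(a)*y/max(r,1e-9),np.cos(a)])
    else: w=np.array([x/f,y/f,1.])
    w=rot(d['orientation'])@w
    return np.array(d['origin'],float), w/np.linalg.norm(w)
def onz(d,u,v,z,fish=False):
    o,w=ray(d,u,v,fish); return o+w*(z-o[2])/w[2]
def proj(d,p,fish=False):
    f=210/np.tan(np.radians(d['vertical_fov'])/2)
    c=rot(d['orientation']).T@(np.array(p)-np.array(d['origin']))
    if fish:
        r=np.hypot(c[0],c[1]); a=np.arctan2(r,c[2]); return np.array([d['cx']+f*a*c[0]/r,d['cy']+f*a*c[1]/r])
    return np.array([d['cx']+f*c[0]/c[2],d['cy']+f*c[1]/c[2]])
E
python3 - <<'E'
from h import *
ims=[]
for n in('scene','top'):
    d=grab(n); cv2.imwrite(f'pics/{n}0.png',d['img']); np.save(f'pics/{n}0.npy',d,allow_pickle=True)
    print(n,d['vertical_fov'],d['cx'],d['cy'],d['origin'],d['orientation'])
print(ctrl.get_state())
E
```

```text
pics
scene 53.774679337423265 285.1384813554943 200.63514758662419 [1.01127842 0.40155109 1.09210348] [-1.19759247 -2.56317091  0.70872759]
top 44.232935770576894 273.2489128834353 215.29481630807214 [0.32280015 0.00762769 1.84951787] [-2.1613801   2.13718602 -0.13440174]
{'time': 0.1, 'joint_positions': array([-1.32588613,  0.32175791, -0.07009142,  1.45157944,  0.02258804,
        1.3707837 , -0.05690268]), 'qd': array([ 0.00092869, -0.00073328, -0.00129622, -0.0026846 ,  0.00171388,
       -0.00031603, -0.00196533]), 'joint_torque': array([ 3.58750394e-04, -4.92569339e+01, -4.05359203e-01, -3.13398385e+01,
       -6.42529875e-02,  3.94243759e-02,  5.27764814e-05]), 'position': array([0.14861451, 0.63222374, 0.19825182]), 'tool_rot': array([-3.61691123e-01, -3.12057950e+00,  2.72884604e-03]), 'ft_force': array([0.01513696, 0.00180907, 0.23386569]), 'torque': array([-0.02612864,  0.0242067 , -0.01436145]), 'grip_force': 0.0, 'grip_width': 1.003095703745306}
```

View pics/scene0.png

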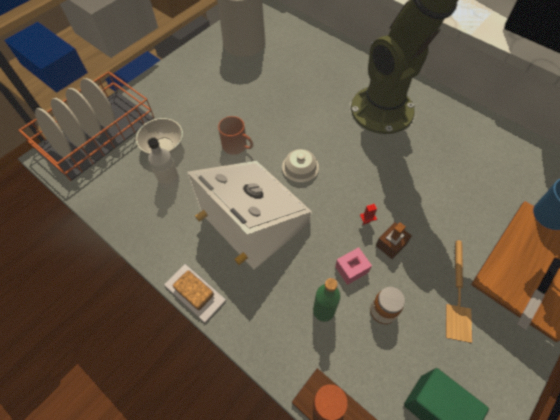

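View pics/top0.png

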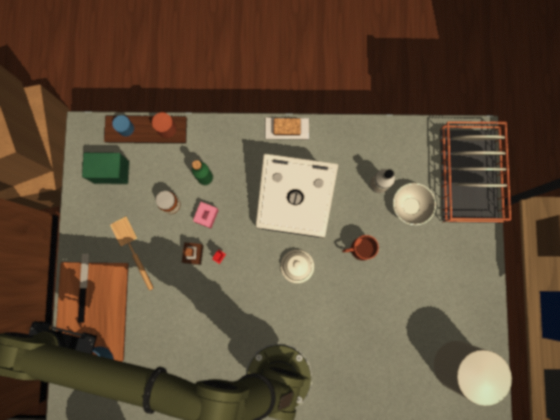

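The scene view shows a dark brown block with the key at (394,238), or (192,253) from the top. The pink look-alike block is at (354,264) / (205,214), and the red look-alike key at (369,213) / (219,256). The brown block with the dark/wood key fits. The filter cam is at (254,190) / (295,197). I'll confirm this in a crop.

Run:
```python
from h import *
s=np.load('pics/scene0.npy',allow_pickle=True).item(); t=np.load('pics/top0.npy',allow_pickle=True).item()
c=lambda im,x,y,w,k:cv2.resize(im[y-w:y+w,x-w:x+w],(k,k),interpolation=cv2.INTER_CUBIC)
a=np.hstack([c(s['img'],390,232,35,400),c(t['img'],205,245,25,400)])
cv2.imwrite('pics/crop1.png',a)
b=t['img']
# rough points
print('holder top',onz(t,192,253,.055),'red',onz(t,219,256,.03),'pink',onz(t,205,214,.05))
# unit cover corners
hsv=cv2.cvtColor(b,cv2.COLOR_BGR2HSV)
m=((hsv[...,2]>150)&(hsv[...,1]<70)).astype(np.uint8); m[:, :240]=0;m[:,350:]=0;m[:140]=0;m[245:]=0
cs=cv2.findContours(m,cv2.RETR_EXTERNAL,cv2.CHAIN_APPROX_SIMPLE)[0]; k=max(cs,key=cv2.contourArea)
q=cv2.boxPoints(cv2.minAreaRect(k)); ap=cv2.approxPolyDP(k,6,True)[:,0]
print(q,ap)
for p in ap: print(p,onz(t,*p,.07)[:2],onz(t,*p,.224)[:2])
for n,d,p in(('t',t,(295,197)),('s',s,(254,190))): print(n,onz(d,*p,.16))
```

```text
holder top [0.4267081 0.3033689 0.055    ] red [0.41868881 0.21206244 0.03      ] pink [0.56454427 0.26287145 0.05      ]
[[253.12    227.16   ]
 [263.88    151.84003]
 [338.91998 162.56003]
 [328.15997 237.88   ]] [[265 154]
 [256 227]
 [324 237]
 [338 164]]
[265 154] [0.77786356 0.0542566 ] [0.73848224 0.05022132]
[256 227] [0.51832232 0.08185794] [0.50140177 0.07543403]
[324 237] [ 0.48617257 -0.15352436] [ 0.47203427 -0.13957821]
[338 164] [ 0.74436542 -0.20306259] [ 0.70788303 -0.18482939]
t [ 0.60981264 -0.04952579  0.16      ]
s [ 0.6121588  -0.04181369  0.16      ]
```

View pics/crop1.png

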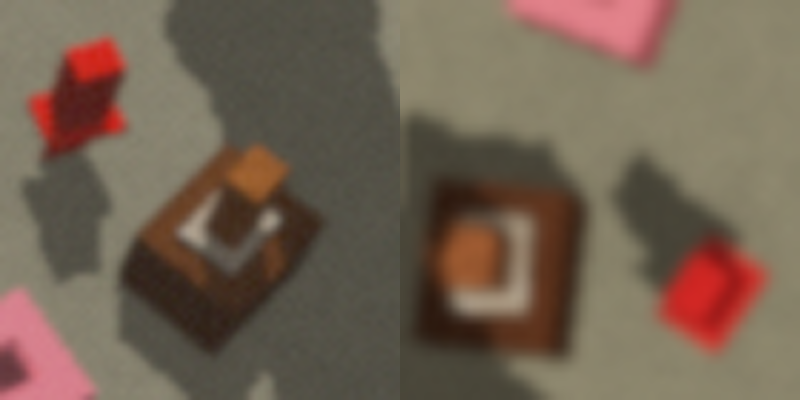

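The crop confirms it. The left key, with an orange-brown handle and grey flange in the brown block, is the real one. The red key beside it and the pink block are decoys.

```bash
cat >> h.py <<'E'
def tool(yaw,tilt=0):
    # tool y = (-sin,cos) of yaw, tool z = down tilted forward (+x of yaw) by tilt
    y=np.array([-np.sin(yaw),np.cos(yaw),0]); f=np.array([np.cos(yaw),np.sin(yaw),0])
    z=f*np.sin(tilt)+np.array([0,0,-np.cos(tilt)]); return np.column_stack([np.cross(y,z),y,z])
def plan(p,Rt):
    s=ctrl.get_state(); R0=R.from_rotvec(s['tool_rot']).as_matrix(); dp=np.array(p)-s['position']
    rv=R.from_matrix(R0.T@Rt).as_rotvec()
    print('t',round(s['time'],2),'pos',s['position'].round(4),'F',s['ft_force'].round(1),'w',round(s['grip_width'],3),'gf',s['grip_force'],'q',s['joint_positions'].round(2))
    print('shift now-axes cm',(R0.T@dp*100).round(2),'| shift in final axes cm',(Rt.T@dp*100).round(2),'| turn',rv.round(3),'rows>=',max(np.linalg.norm(dp)/.0625,np.linalg.norm(rv)/.187).round(1))
E
python3 - <<'E'
from h import *
t=np.load('pics/top0.npy',allow_pickle=True).item()
P=[onz(t,180+(x-400)/8,220+y/8,.052)[:2] for x,y in((435,183),(583,200),(570,355),(418,340))]
P=np.array(P); print(P, P.mean(0)); e=P[0]+P[1]-P[2]-P[3]; print('yaw x-axis',np.arctan2(e[1],e[0]),'sizes',np.linalg.norm(e)/2,np.linalg.norm(P[0]+P[3]-P[1]-P[2])/2)
print('handle top',onz(t,180+70/8,220+255/8,.111))
h=P.mean(0); plan([*(h-[.0,0]),.26],tool(np.arctan2(e[1],e[0])))
E
```

```text
[[0.46186278 0.33163981]
 [0.45516579 0.26681983]
 [0.38783324 0.27046176]
 [0.39355969 0.33667299]] [0.42460537 0.3013986 ]
yaw x-axis -0.06387195708959355 sizes 0.06795639124394894 0.06580942072289142
handle top [0.42712434 0.30521464 0.111     ]
t 0.1 pos [0.1486 0.6322 0.1983] F [0.  0.  0.2] w 1.003 gf 0.0 q [-1.33  0.32 -0.07  1.45  0.02  1.37 -0.06]
shift now-axes cm [-34.44 -25.9   -6.13] | shift in final axes cm [-29.65 -31.25  -6.17] | turn [-0.002 -0.    -0.167] rows>= 7.0
```

Request:
{"op": "jog_arm", "data": {"rows": "0 0 -3 0 0 -0.167 -1;-4 -4.2 -1 0 0 0 -1;-4.2 -4.4 -1 0 0 0 -1;-4.3 -4.5 -1 0 0 0 -1;-4.3 -4.5 0 0 0 0 -1"}}

```text
time: 0.72
position: [0.3061, 0.4454, 0.2598]
tool_rot: [0.1, 3.139, 0.002]
ft_force: [0.4, 0.1, 0.3]
grip_width: 0.996
grip_force: 0.0
```

Request:
{"op": "jog_arm", "data": {"rows": "-4.3 -4.6 0 0 0 0 -0.2;-4.3 -4.6 0 0 0 0 -0.2;-4.2 -4.4 0 0 0 0 -0.2;0 0 0 0 0 0 -0.2;0 0 0 0 0 0 -0.2"}}

```text
time: 1.35
position: [0.4227, 0.3041, 0.2589]
tool_rot: [-0.1, -3.139, -0.001]
ft_force: [-0.4, 0.7, 0.0]
grip_width: 0.617
grip_force: 0.0
```

Run:
```python
from h import *
plan([.4246,.3014,.26],tool(-.064))
d=grab('wrist'); np.save('pics/w1.npy',d,allow_pickle=True); cv2.imwrite('pics/w1.png',d['img'])
print(d['vertical_fov'],d['cx'],d['cy'],d['origin'],d['orientation'])
for p in((.4246,.3014,.052),(.4246,.3014,.111)): print(proj(d,p,True))
```

```text
t 1.35 pos [0.4227 0.3041 0.2589] F [-0.4  0.7  0. ] w 0.617 gf 0.0 q [-0.87  0.02  0.2   1.68 -0.    1.44  0.84]
shift now-axes cm [-0.21 -0.26 -0.12] | shift in final axes cm [-0.21 -0.26 -0.11] | turn [ 0.    -0.001  0.   ] rows>= 0.1
65.70646984690485 275.67644745180013 216.92508780342132 [0.34885678 0.30961079 0.44444649] [2.13666314 2.00424501 0.27563403]
[272.95091867 190.32832305]
[272.49203646 201.01077425]
```

View pics/w1.png

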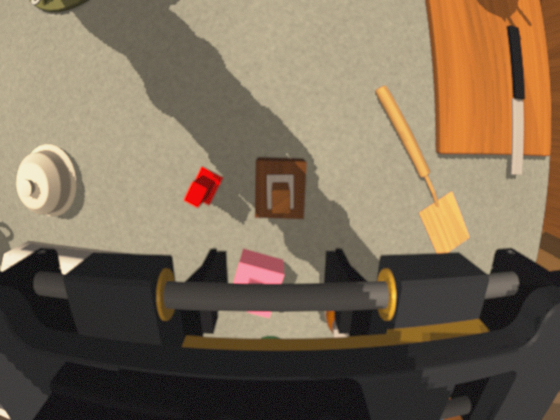

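The wrist view shows the brown block at about (281,188), with the key handle at (281,198). The red key is at (203,187) and the pink block at (260,282).

Run:
```python
from h import *
d=np.load('pics/w1.npy',allow_pickle=True).item(); im=d['img']
x0,y0,w,h=248,148,68,80
c=im[y0:y0+h,x0:x0+w]; cv2.imwrite('pics/w1c.png',cv2.resize(c,None,fx=7,fy=7,interpolation=cv2.INTER_NEAREST))
hsv=cv2.cvtColor(c,cv2.COLOR_BGR2HSV); H,S,V=hsv[...,0].astype(int),hsv[...,1].astype(int),hsv[...,2].astype(int)
# flange: grey & bright ; block: saturated brown; handle: brighter brown
def big(m):
    cs=cv2.findContours(m.astype(np.uint8),cv2.RETR_EXTERNAL,cv2.CHAIN_APPROX_NONE)[0]; return max(cs,key=cv2.contourArea)+[x0,y0]
for n,m,z in(('block',((H<15)|(H>170))&(S>100),.052),('handle',(H<18)&(S>110)&(V>95),.111)):
    k=big(m); r=cv2.minAreaRect(k.astype(np.float32)); print(n,r)
    q=np.array([onz(d,*p,z,True)[:2] for p in cv2.boxPoints(r)]); print(q.round(4),q.mean(0).round(4),np.linalg.norm(q[0]-q[1]),np.linalg.norm(q[1]-q[2]))
    for i in(0,1): e=q[i+1]-q[i]; print('ang',np.arctan2(e[1],e[0]))
```

```text
block ((280.1184997558594, 187.82640075683594), (50.651065826416016, 59.87207794189453), 1.847610354423523)
[[0.4569 0.2752]
 [0.3823 0.2834]
 [0.3881 0.3443]
 [0.4631 0.3386]] [0.4226 0.3104] 0.07504566688459227 0.06118647149558443
ang 3.0323644333560056
ang 1.4763306845565551
handle ((280.8778076171875, 201.4438934326172), (18.976295471191406, 23.97005844116211), 2.862405300140381)
[[0.4374 0.2987]
 [0.4117 0.3017]
 [0.414  0.3214]
 [0.4398 0.3188]] [0.4257 0.3102] 0.025874563720171398 0.019802484148957467
ang 3.0258327897580095
ang 1.4569807088959918
```

View pics/w1c.png

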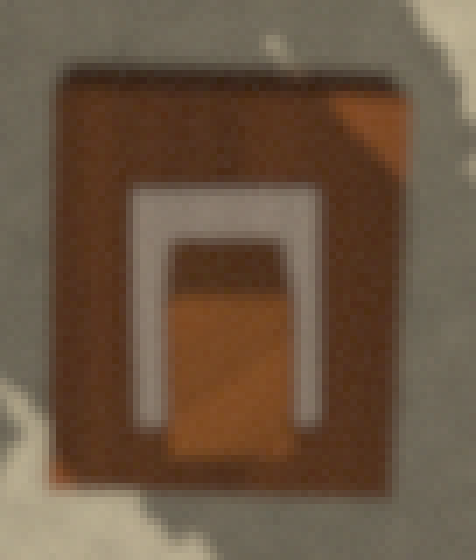

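The handle measures 25.9 x 19.8 mm at z = 0.111 m, which matches. Its centre is (0.4257, 0.3102) and its yaw -0.115.

Run:
```python
from h import *
plan([.4257,.3102,.066],tool(-.112))
```

```text
t 1.4 pos [0.4221 0.3049 0.2588] F [-0.6  0.9  0.1] w 0.607 gf 0.0 q [-0.88  0.02  0.2   1.68 -0.    1.44  0.84]
shift now-axes cm [-0.34  0.55 19.28] | shift in final axes cm [-0.3   0.57 19.28] | turn [ 0.    -0.001  0.05 ] rows>= 3.1
```

Request:
{"op": "jog_arm", "data": {"rows": "-0.34 0.55 4 0 0 0.05 -0.2;0 0 5 0 0 0 -0.2;0 0 4 0 0 0 -0.2;0 0 3.3 0 0 0 -0.2;0 0 3 0 0 0 -0.2"}}

```text
time: 2.02
position: [0.4252, 0.3107, 0.0646]
tool_rot: [-0.172, -3.136, 0.0]
ft_force: [-0.4, 0.1, -0.3]
grip_width: 0.598
grip_force: 0.0
```

Request:
{"op": "jog_arm", "data": {"rows": "0 0 0 0 0 0 -0.2;0 0 0 0 0 0 0.7;0 0 0 0 0 0 1;0 0 0 0 0 0 1;0 0 0 0 0 0 1", "force": 35}}

```text
time: 2.65
position: [0.4273, 0.3091, 0.0668]
tool_rot: [0.179, 3.136, 0.001]
ft_force: [-0.4, 0.9, 0.3]
grip_width: 0.232
grip_force: 9.0
```

Run:
```python
from h import *
plan([.4257,.3102,.166],tool(-.112))
```

```text
t 2.65 pos [0.4273 0.3091 0.0668] F [-0.4  0.9  0.3] w 0.232 gf 8.95231381058693 q [-0.86  0.17  0.2   1.92 -0.04  1.06  0.81]
shift now-axes cm [ 0.17  0.1  -9.92] | shift in final axes cm [ 0.17  0.09 -9.92] | turn [ 0.001  0.001 -0.002] rows>= 1.6
```

Request:
{"op": "jog_arm", "data": {"rows": "0 0 0 0 0 0 1;0 0 -1 0 0 0 1;0 0 -2 0 0 0 1;0 0 -3 0 0 0 1;0 0 -4 0 0 0 1", "force": 45}}

```text
time: 3.28
position: [0.4263, 0.3083, 0.1666]
tool_rot: [-0.179, -3.135, 0.002]
ft_force: [0.4, 1.0, -0.4]
grip_width: 0.227
grip_force: 44.8
```

Request:
{"op": "jog_arm", "data": {"rows": "0 0 -5 0 0 0 1;0 0 -5 0 0 0 1;0 0 0 0 0 0 1"}}

```text
time: 3.65
position: [0.429, 0.3103, 0.2712]
tool_rot: [0.179, 3.13, 0.01]
ft_force: [-0.0, -0.2, -1.3]
grip_width: 0.227
grip_force: 44.8
```

Run:
```python
from h import *
d=grab('wrist'); np.save('pics/w2.npy',d,allow_pickle=True); cv2.imwrite('pics/w2.png',d['img'])
yaw=-.138; c=np.array([.6125,-.0515,.147]); f=np.array([np.cos(yaw),np.sin(yaw),0]); n=-np.sin(np.radians(35))*f+[0,0,np.cos(np.radians(35))]
tip=c+n*.018
# tool: TCP is 51mm above tip along key; standoff viewing 60 mm
T=tool(yaw,np.radians(35)); print('cam top',tip, 'T z',T[:,2])
for h in(.1,.03): 
    print(h,(tip+n*(h+.051)).round(4)); plan(tip+n*(h+.051),T)
```

```text
cam top [ 0.60227378 -0.05007975  0.16174474] T z [ 0.5681235  -0.07890255 -0.81915204]
0.1 [ 0.5165 -0.0382  0.2854]
t 3.7 pos [0.4278 0.3094 0.2683] F [ 0.4  0.4 -2. ] w 0.226 gf 44.75772142410278 q [-0.88  0.03  0.21  1.65 -0.01  1.46  0.79]
shift now-axes cm [-12.77 -33.52  -1.79] | shift in final axes cm [-12.1  -33.21   6.37] | turn [ 0.01  -0.608  0.022] rows>= 5.7
0.03 [ 0.5563 -0.0437  0.2281]
t 3.7 pos [0.4278 0.3094 0.2683] F [ 0.4  0.4 -2. ] w 0.226 gf 44.75772142410278 q [-0.88  0.03  0.21  1.65 -0.01  1.46  0.79]
shift now-axes cm [-16.77 -33.63   3.96] | shift in final axes cm [-12.1  -33.21  13.37] | turn [ 0.01  -0.608  0.022] rows>= 6.0
```

View pics/w2.png

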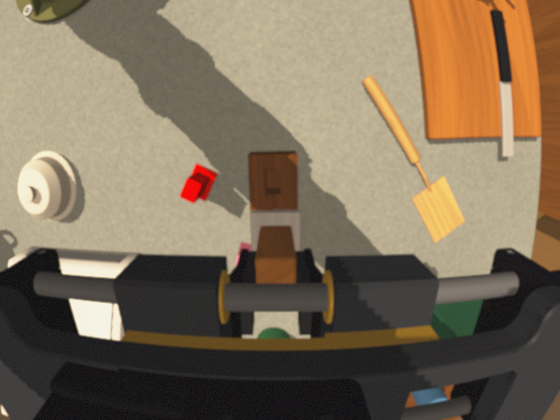

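The key is held straight between the fingers and the well, now empty, is at (272,180). Moving to a standoff over the cover, tilted by 35 degrees.

Request:
{"op": "jog_arm", "data": {"rows": "0 -5 -0.5 0 -0.1 0 1;0 -6 -0.5 0 -0.13 0 1;0 -6 0 0 -0.13 0.022 1;0 -6 0 0 -0.13 0 1;0 -5 0 0 -0.118 0 1"}}

```text
time: 4.32
position: [0.4241, 0.1651, 0.2549]
tool_rot: [0.191, 2.867, -0.066]
ft_force: [0.7, -1.6, -0.4]
grip_width: 0.223
grip_force: 44.8
```

Request:
{"op": "jog_arm", "data": {"rows": "-2 -2.5 0 0 0 0 1;-3 -1 0 0 0 0 1;-3 0 1 0 0 0 1;0 0 0 0 0 0 1"}}

```text
time: 4.82
position: [0.4966, 0.1308, 0.2645]
tool_rot: [0.164, 2.878, -0.054]
ft_force: [-1.0, 0.1, -1.1]
grip_width: 0.222
grip_force: 44.8
```

Run:
```python
from h import *
tip=np.array([.6023,-.0501,.1617]); T=tool(-.138,np.radians(35)); n=-T[:,2]
plan(tip+n*.151,T)
d=grab('wrist'); np.save('pics/w3.npy',d,allow_pickle=True); cv2.imwrite('pics/w3.png',d['img'])
print(proj(d,tip,True))
```

```text
t 4.83 pos [0.4966 0.1308 0.2645] F [-1.   0.1 -1.1] w 0.222 gf 44.75763916969299 q [-0.57 -0.19  0.12  1.89  0.19  1.24  0.97]
shift now-axes cm [ -4.25 -16.59  -0.64] | shift in final axes cm [ -4.72 -16.46   0.76] | turn [-0.011 -0.35   0.029] rows>= 2.7
[135.36817465 280.70989595]
```

View pics/w3.png

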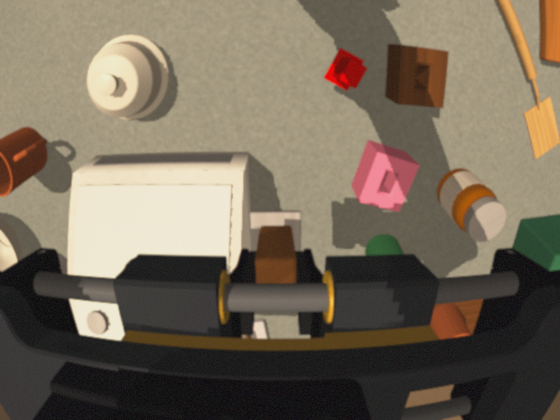

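Wrist view: the key is still held and the cover lies to the left, with its lower edge at (160,165). Large rows were cut by the speed limits, so I'll use smaller ones.

Request:
{"op": "jog_arm", "data": {"rows": "-0.5 -3.3 0 0 -0.07 0 1;-0.5 -3.3 0 0 -0.07 0 1;-0.5 -3.3 0 0 -0.07 0.014 1;-0.5 -3.3 0 0 -0.07 0.014 1;-0.5 -3.3 0 0 -0.07 0 1"}}

```text
time: 5.5
position: [0.5381, 0.003, 0.252]
tool_rot: [0.205, 2.658, -0.094]
ft_force: [-0.4, -2.0, -0.1]
grip_width: 0.225
grip_force: 44.8
```

Request:
{"op": "jog_arm", "data": {"rows": "0 0 0 0 0 0 1;0 0 0 0 0 0 1"}}

```text
time: 5.75
position: [0.5387, 0.0198, 0.2531]
tool_rot: [0.171, 2.661, -0.071]
ft_force: [-0.6, 0.2, -0.9]
grip_width: 0.229
grip_force: 44.8
```

Run:
```python
from h import *
tip=np.array([.6023,-.0501,.1617]); T=tool(-.138,np.radians(35)); n=-T[:,2]
plan(tip+n*.151,T)
```

```text
t 5.75 pos [0.5387 0.0198 0.2531] F [-0.6  0.2 -0.9] w 0.229 gf 44.75797712802887 q [-0.1  -0.3  -0.09  2.06  0.17  0.94  1.18]
shift now-axes cm [-0.15 -6.1  -3.42] | shift in final axes cm [-0.7  -6.05 -3.45] | turn [-0.015 -0.134  0.015] rows>= 1.1
```

Run:
```python
from h import *
tip=np.array([.6023,-.0501,.1617]); T=tool(-.138,np.radians(35)); n=-T[:,2]
plan(tip+n*.101,T)
```

```text
t 5.75 pos [0.5387 0.0198 0.2531] F [-0.6  0.2 -0.9] w 0.229 gf 44.75797712802887 q [-0.1  -0.3  -0.09  2.06  0.17  0.94  1.18]
shift now-axes cm [-0.82 -6.03  1.54] | shift in final axes cm [-0.7  -6.05  1.55] | turn [-0.015 -0.134  0.015] rows>= 1.0
```

Request:
{"op": "jog_arm", "data": {"rows": "-0.2 -2 0.5 0 -0.045 0.015 1;-0.2 -2 0.5 -0.015 -0.045 0 1;-0.2 -2 0.5 0 -0.044 0 1;0 0 0 0 0 0 1;0 0 0 0 0 0 1"}}

```text
time: 6.38
position: [0.5723, -0.0399, 0.2376]
tool_rot: [0.177, 2.544, -0.061]
ft_force: [0.1, -0.9, -1.5]
grip_width: 0.224
grip_force: 44.8
```

Run:
```python
from h import *
tip=np.array([.6023,-.0501,.1617]); T=tool(-.138,np.radians(35)); n=-T[:,2]
plan(tip+n*.101,T)
d=grab('wrist'); np.save('pics/w4.npy',d,allow_pickle=True); 
print(proj(d,tip,True), d['origin'])
s=ctrl.get_state(); R0=rot(s['tool_rot']); print('tip px',proj(d,s['position']+R0[:,2]*.051,True))
a=d['img'][130:330,150:400]; cv2.imwrite('pics/w4.png',cv2.resize(a,None,fx=3,fy=3,interpolation=cv2.INTER_CUBIC))
```

```text
t 6.38 pos [ 0.5723 -0.0399  0.2376] F [ 0.1 -0.9 -1.5] w 0.224 gf 44.75774824619293 q [ 0.14 -0.3  -0.16  2.13  0.08  0.72  1.36]
shift now-axes cm [ 1.84 -0.61 -2.06] | shift in final axes cm [ 1.8 -0.6 -2.1] | turn [-0.006 -0.019  0.001] rows>= 0.5
[268.21167692 197.13376496] [ 0.40891193 -0.01533761  0.35020775]
tip px [274.53960138 226.91400036]
```

View pics/w4.png

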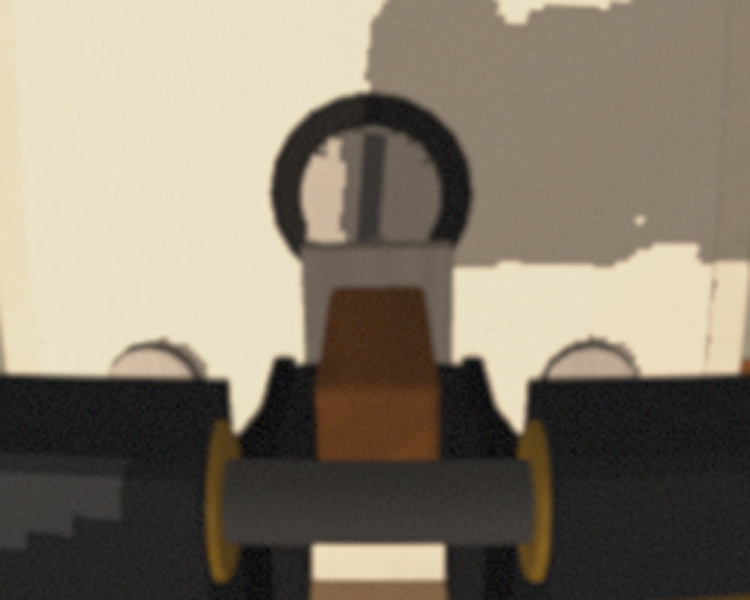

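Wrist crop: the cam's steel head is centred at crop (370,190), which is px (273,193). The slot runs nearly up the slope, from crop (374,133) to (369,238). The flange edge is at crop y 245, spanning x 302 to 453.

```bash
cat > cam.py <<'E'
from h import *
T=tool(-.138,np.radians(35)); n=-T[:,2]; tip0=np.array([.6023,-.0501,.1617])
def onpl(d,u,v,p0=tip0):
    o,w=ray(d,u,v,True); return o+w*((p0-o)@n)/(w@n)
E
python3 - <<'E'
from cam import *
d=np.load('pics/w4.npy',allow_pickle=True).item(); g=cv2.cvtColor(d['img'],cv2.COLOR_BGR2GRAY).astype(float)
pts=[]
for v in range(178,208,2):
    r=g[v,266:282]; w=np.clip(np.median(r)-8-r,0,None); 
    if w.sum()>0: pts.append((266+(w*np.arange(16)).sum()/w.sum(),v,w.sum()))
pts=np.array(pts); print(pts.round(1).tolist())
# position readings noisy: use several
s=ctrl.get_state(); R0=rot(s['tool_rot']); p=s['position']
print('tilt',np.degrees(np.arccos(-R0[2,2])), 'turn to T',R.from_matrix(R0.T@T).as_rotvec().round(3))
for sx in(1,-1):
  for sy in(1,-1): print('flange top corner',sx,sy,proj(d,p+R0@np.array([sx*.021,sy*.016,.008]),True).round(1))
A=np.array([onpl(d,u,v) for u,v,_ in pts]); L=(A-tip0)@T   # in tool-like axes
print('slot x,y mm (T axes rel tip0)',(L[:,:2]*1000).round(1).tolist())
k=np.polyfit(L[:,0],L[:,1],1); print('slope dy/dx',k[0])
c=onpl(d,273.4,193.3); print('cam centre',c,((c-tip0)@T*1000).round(1))
# camera in tool frame
print('cam orig in tool',R0.T@(np.array(d['origin'])-p), R.from_matrix(R0.T@rot(d['orientation'])).as_rotvec())
d1=np.load('pics/w1.npy',allow_pickle=True).item(); print((R.from_rotvec([-.1,-3.139,-.001]).as_matrix().T@(np.array(d1['origin'])-[.4227,.3041,.2589])))
E
```

```text
[[274.2, 178.0, 109.5], [274.2, 180.0, 138.0], [274.0, 182.0, 123.0], [273.9, 184.0, 130.5], [273.7, 186.0, 120.0], [273.6, 188.0, 134.5], [273.5, 190.0, 119.0], [273.3, 192.0, 123.0], [273.2, 194.0, 121.0], [273.0, 196.0, 106.0], [272.8, 198.0, 134.0], [272.7, 200.0, 111.5], [272.6, 202.0, 123.5], [272.3, 204.0, 121.5], [272.2, 206.0, 127.0]]
tilt 33.95629978948843 turn to T [-0.006 -0.018  0.001]
flange top corner 1 1 [300.1 215.4]
flange top corner 1 -1 [248.4 215.4]
flange top corner -1 1 [298.5 276.6]
flange top corner -1 -1 [250.2 276.6]
slot x,y mm (T axes rel tip0) [[16.2, 5.0], [14.5, 5.0], [12.8, 4.8], [11.1, 4.8], [9.4, 4.6], [7.8, 4.5], [6.1, 4.5], [4.4, 4.3], [2.7, 4.1], [1.0, 4.0], [-0.7, 3.8], [-2.4, 3.8], [-4.2, 3.7], [-5.9, 3.4], [-7.6, 3.3]]
slope dy/dx 0.07253310631939544
cam centre [ 0.60024389 -0.04542955  0.15982411] [3.3 4.3 0. ]
cam orig in tool [ 0.07439582  0.00092952 -0.18561054] [-0.21479645 -0.21522481  1.55998486]
[ 0.07423343  0.00091167 -0.18547036]
```

Request:
{"op": "jog_arm", "data": {"rows": "0.3 0 0.7 0 -0.018 0.036 1;0.5 -0.1 0.4 0 0 0.036 1;0.5 -0.1 0.3 0 0 0 1;0.5 -0.1 0.1 0 0 0 1;0 0 0 0 0 0 1"}}

```text
time: 7.05
position: [0.5685, -0.0442, 0.2127]
tool_rot: [0.272, 2.52, -0.037]
ft_force: [0.6, -0.2, -1.7]
grip_width: 0.224
grip_force: 44.8
```

Run:
```python
from cam import *
T2=T@R.from_rotvec([0,0,.072]).as_matrix()
plan(tip0+n*(.051+.010)+T@np.array([.0005,.0032,0]),T2)
d=grab('wrist'); np.save('pics/w5.npy',d,allow_pickle=True)
s=ctrl.get_state(); print(R.from_matrix(rot(s['tool_rot']).T@T2).as_rotvec().round(3), (T.T@(s['position']-tip0)*1000).round(1))
```

```text
t 7.05 pos [ 0.5685 -0.0442  0.2127] F [ 0.6 -0.2 -1.7] w 0.224 gf 44.75781440734863 q [ 0.14 -0.3  -0.16  2.19  0.09  0.65  1.28]
shift now-axes cm [0.18 0.18 0.05] | shift in final axes cm [0.18 0.18 0.05] | turn [-0.009 -0.003 -0.002] rows>= 0.1
[-0.009 -0.002 -0.002] [ -1.7   1.2 -61.7]
```

Request:
{"op": "jog_arm", "data": {"rows": "0.2 0.1 0.4 0 0 0 1;0 0 0 0 0 0 1;0 0 0 0 0 0 1"}}

```text
time: 7.48
position: [0.5697, -0.0433, 0.2087]
tool_rot: [0.272, 2.519, -0.037]
ft_force: [-0.4, -0.1, -0.6]
grip_width: 0.226
grip_force: 44.8
```

Run:
```python
from cam import *
T2=T@R.from_rotvec([0,0,.072]).as_matrix(); P=[];G=0
for i in range(4):
    d=grab('wrist'); s=ctrl.get_state(); P.append(T.T@(s['position']-tip0)*1000); G=G+d['img'].astype(float)/4
print(np.round(P,1).tolist(), np.mean(P,0).round(1), s['joint_positions'].round(3))
cv2.imwrite('pics/w6.png',cv2.resize(np.clip(G,0,255).astype(np.uint8)[150:270,200:350],None,fx=5,fy=5,interpolation=cv2.INTER_CUBIC))
np.save('pics/w6.npy',d,allow_pickle=True)
R0=rot(s['tool_rot']);p=s['position']
for sx in(1,-1):
  for sy in(1,-1): print('flange top corner',sx,sy,proj(d,p+R0@np.array([sx*.021,sy*.016,.008]),True).round(1))
```

```text
[[0.2, 2.3, -57.7], [0.2, 2.3, -57.7], [0.2, 2.3, -57.7], [0.2, 2.3, -57.7]] [  0.2   2.3 -57.7] [ 0.142 -0.295 -0.161  2.194  0.094  0.641  1.271]
flange top corner 1 1 [300.4 214.9]
flange top corner 1 -1 [248.7 214.9]
flange top corner -1 1 [298.8 276.2]
flange top corner -1 -1 [250.4 276.2]
```

View pics/w6.png

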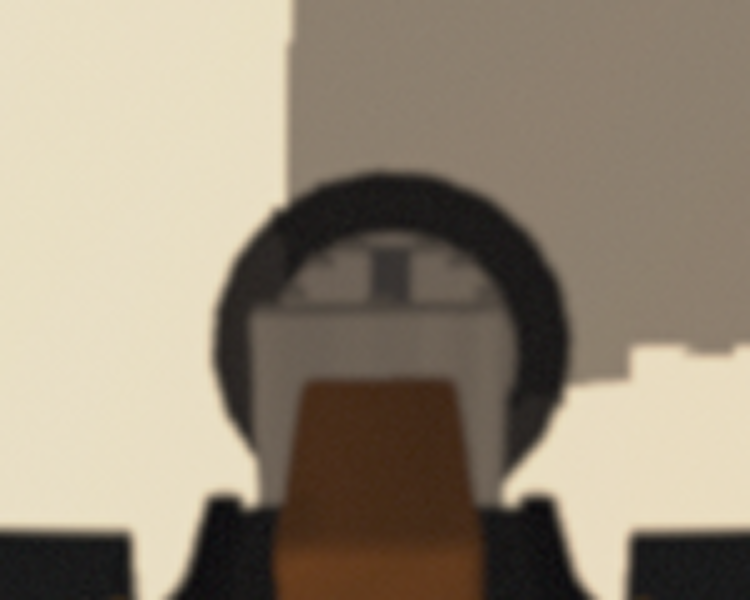

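The crop shows the slot at (390,275), the collar centre at about (392,350), and the flange edge centred at (379,307). So the key sits about 2 px to one side of the slot.

Run:
```python
from cam import *
d=np.load('pics/w6.npy',allow_pickle=True).item()
s=ctrl.get_state(); R0=rot(s['tool_rot']);p=s['position']
def intool(u,v,z):
    o,w=ray(d,u,v,True); o=R0.T@(o-p); w=R0.T@w; return ((o+w*(z-o[2])/w[2])*1000).round(1)
print('flange edge mid',intool(275.8,211.4,.008),'(should be 21,0,8)')
for z in(.0577,.061): print('slot',intool(278,205,z),'head centre',intool(278.2,221,z))
print('slot prev',)
```

```text
flange edge mid [23.3  0.8  8. ] (should be 21,0,8)
slot [15.3  2.5 57.7] head centre [ 2.4  2.7 57.7]
slot [14.5  2.5 61. ] head centre [ 1.5  2.7 61. ]
slot prev
```

Request:
{"op": "jog_arm", "data": {"rows": "0 0.18 0 0 0 0 1;0 0 0.3 0 0 0 1;0 0 0.2 0 0 0 1;0 0 0.1 0 0 0 1;0 0 0 0 0 0 1"}}

```text
time: 8.3
position: [0.5733, -0.042, 0.2037]
tool_rot: [0.272, 2.52, -0.037]
ft_force: [-0.3, -0.1, -1.2]
grip_width: 0.227
grip_force: 44.8
```

Request:
{"op": "jog_arm", "data": {"rows": "0 0 0.1 0 0 0 1;0 0 0.1 0 0 0 1;0 0 0 0 0 0 1"}}

```text
time: 8.68
position: [0.5745, -0.0422, 0.2021]
tool_rot: [0.272, 2.52, -0.037]
ft_force: [-0.2, -0.6, -0.9]
grip_width: 0.227
grip_force: 44.8
```

```bash
cat > st.py <<'E'
from cam import *
s=ctrl.get_state(); R0=rot(s['tool_rot'])
print('t',round(s['time'],2),'TCP in T mm',(T.T@(s['position']-tip0)*1000).round(1),'h',round(((s['position']-tip0)@n-.051)*1000,1),'F in T',(T.T@s['ft_force']).round(1),'M in T',(T.T@s['torque']).round(2),'rot rel T',R.from_matrix(T.T@R0).as_rotvec().round(3),'w',round(s['grip_width'],3),'q',s['joint_positions'].round(2))
E
python3 st.py
```

```text
t 8.68 TCP in T mm [  0.3   4.  -49.5] h -1.5 F in T [ 0.6 -0.6  0.7] M in T [-0.01  0.82 -0.01] rot rel T [0.009 0.003 0.074] w 0.227 q [ 0.14 -0.28 -0.17  2.19  0.1   0.62  1.26]
```

Request:
{"op": "jog_arm", "data": {"rows": "0 0 0.1 0 0 0 1;0 0 0.1 0 0 0 1;0 0 0.1 0 0 0 1;0 0 0 0 0 0 1"}}

```text
time: 9.18
position: [0.5762, -0.0424, 0.1996]
tool_rot: [0.272, 2.52, -0.037]
ft_force: [-0.0, 1.2, -1.0]
grip_width: 0.227
grip_force: 44.8
```

```bash
python3 st.py
```

```text
t 9.18 TCP in T mm [  0.3   4.  -46.5] h -4.5 F in T [0.7 1.2 0.7] M in T [0.02 0.83 0.01] rot rel T [0.009 0.003 0.074] w 0.227 q [ 0.15 -0.27 -0.17  2.2   0.1   0.62  1.26]
```

Request:
{"op": "jog_arm", "data": {"rows": "0 0 0.1 0 0 0 1;0 0 0.1 0 0 0 1;0 0 0.1 0 0 0 1;0 0 0 0 0 0 1"}}

```text
time: 9.68
position: [0.5779, -0.0427, 0.1974]
tool_rot: [0.272, 2.519, -0.037]
ft_force: [-1.6, 0.7, -0.1]
grip_width: 0.223
grip_force: 44.8
```

```bash
python3 st.py
```

```text
t 9.68 TCP in T mm [  0.2   4.  -43.7] h -7.3 F in T [ 1.4  0.5 -0.9] M in T [ 0.02  0.91 -0.  ] rot rel T [0.009 0.003 0.074] w 0.223 q [ 0.15 -0.26 -0.17  2.2   0.11  0.61  1.26]
```

Request:
{"op": "jog_arm", "data": {"rows": "0 0 0.1 0 0 0 1;0 0 0 0 0 0 1"}}

```text
time: 9.93
position: [0.5785, -0.0428, 0.1966]
tool_rot: [0.272, 2.519, -0.037]
ft_force: [-3.0, 0.7, 1.3]
grip_width: 0.226
grip_force: 44.8
```

```bash
python3 st.py
```

```text
t 9.93 TCP in T mm [  0.2   3.9 -42.7] h -8.3 F in T [ 1.8  0.3 -2.8] M in T [-0.03  1.01  0.01] rot rel T [0.009 0.003 0.074] w 0.226 q [ 0.15 -0.26 -0.17  2.2   0.11  0.61  1.26]
```

Request:
{"op": "jog_arm", "data": {"rows": "0 0 0.1 0 0 0 1;0 0 0 0 0 0 1"}}

```text
time: 10.18
position: [0.5791, -0.0429, 0.1958]
tool_rot: [0.272, 2.519, -0.037]
ft_force: [-2.1, -0.3, 3.1]
grip_width: 0.224
grip_force: 44.8
```

```bash
python3 st.py
```

```text
t 10.18 TCP in T mm [  0.1   4.  -41.7] h -9.3 F in T [-0.1 -0.6 -3.7] M in T [0.04 1.06 0.01] rot rel T [0.009 0.003 0.074] w 0.224 q [ 0.15 -0.26 -0.17  2.2   0.11  0.61  1.25]
```

Request:
{"op": "jog_arm", "data": {"rows": "0 0.1 0 0 0 0 1;0 0.1 0 0 0 0 1;0 0.05 0 0 0 0 1;0 0 0 0 0 0 1"}}

```text
time: 10.68
position: [0.5794, -0.0413, 0.1957]
tool_rot: [0.273, 2.52, -0.038]
ft_force: [-3.2, -3.1, 1.2]
grip_width: 0.228
grip_force: 44.8
```

```bash
python3 st.py
```

```text
t 10.68 TCP in T mm [  0.1   5.5 -41.5] h -9.5 F in T [ 1.5 -3.5 -2.5] M in T [1.34 0.95 0.04] rot rel T [0.01  0.003 0.075] w 0.228 q [ 0.15 -0.26 -0.18  2.19  0.11  0.61  1.25]
```

Pushing sideways builds a moment (1.3 N m), so the blade is in the slot. Centring it and pressing in.

Request:
{"op": "jog_arm", "data": {"rows": "0 -0.15 0 0 0 0 1;0 0 0.1 0 0 0 1;0 0 0.1 0 0 0 1;0 0 0.1 0 0 0 1;0 0 0.05 0 0 0 1"}}

```text
time: 11.3
position: [0.5814, -0.042, 0.193]
tool_rot: [0.272, 2.519, -0.037]
ft_force: [-4.8, -1.3, 4.3]
grip_width: 0.226
grip_force: 44.8
```

```bash
python3 st.py
```

```text
t 11.3 TCP in T mm [ -0.1   5.2 -38.2] h -12.8 F in T [ 1.3 -1.9 -6.2] M in T [0.63 1.05 0.03] rot rel T [0.009 0.002 0.074] w 0.226 q [ 0.15 -0.25 -0.17  2.2   0.11  0.6   1.25]
```

Request:
{"op": "jog_arm", "data": {"rows": "0.05 -0.05 0.05 0 0 0 1;0 -0.02 0 0 0 0.1 1;0 -0.02 0 0 0 0.1 1;0 -0.02 0 0 0 0.1 1;0 0 0 0 0 0 1"}}

```text
time: 11.92
position: [0.5815, -0.0424, 0.1929]
tool_rot: [0.644, 2.451, 0.084]
ft_force: [-4.8, 0.5, 4.3]
grip_width: 0.224
grip_force: 44.8
```

```bash
python3 st.py
```

```text
t 11.93 TCP in T mm [ -0.2   4.7 -38. ] h -13.0 F in T [ 1.5 -0.2 -6.3] M in T [0.07 0.93 0.04] rot rel T [ 0.008 -0.     0.374] w 0.224 q [ 0.21 -0.25 -0.22  2.19  0.08  0.59  0.98]
```

Request:
{"op": "jog_arm", "data": {"rows": "0 -0.02 0 0 0 0.1 1;0 -0.02 0 0 0 0.1 1;0 -0.02 0 0 0 0.1 1;0 0 0 0 0 0 1"}}

```text
time: 12.42
position: [0.5811, -0.0431, 0.1926]
tool_rot: [1.007, 2.337, 0.201]
ft_force: [-5.2, 0.0, 5.2]
grip_width: 0.225
grip_force: 44.8
```

```bash
python3 st.py
```

```text
t 12.43 TCP in T mm [  0.3   4.  -37.9] h -13.1 F in T [ 1.3 -0.7 -7.2] M in T [0.11 0.94 0.01] rot rel T [ 0.008 -0.001  0.673] w 0.225 q [ 0.26 -0.25 -0.27  2.19  0.06  0.59  0.7 ]
```

Request:
{"op": "jog_arm", "data": {"rows": "0 -0.02 0 0 0 0.1 1;0 -0.02 0 0 0 0.1 1;0 -0.02 0 0 0 0.1 1;0 -0.02 0 0 0 0.1 1"}}

```text
time: 12.92
position: [0.5809, -0.0431, 0.1926]
tool_rot: [1.468, 2.111, 0.357]
ft_force: [-3.9, 1.3, 5.4]
grip_width: 0.225
grip_force: 44.8
```

```bash
python3 st.py
```

```text
t 12.93 TCP in T mm [  0.4   4.  -38. ] h -13.0 F in T [ 0.3  0.7 -6.7] M in T [-0.06  0.75 -0.1 ] rot rel T [ 0.007 -0.004  1.075] w 0.225 q [ 0.34 -0.26 -0.33  2.19  0.02  0.59  0.33]
```

Request:
{"op": "jog_arm", "data": {"rows": "0 -0.02 0 0 0 0.1 1;0 -0.02 0 0 0 0.1 1;0 -0.02 0 0 0 0.1 1;0 -0.02 0 0 0 0.1 1"}}

```text
time: 13.42
position: [0.5808, -0.0432, 0.1928]
tool_rot: [1.887, 1.806, 0.503]
ft_force: [-3.4, 1.6, 4.9]
grip_width: 0.225
grip_force: 44.8
```

```bash
python3 st.py
```

```text
t 13.43 TCP in T mm [  0.4   3.9 -38.2] h -12.8 F in T [ 0.1  1.1 -6.1] M in T [-0.17  0.44 -0.15] rot rel T [ 0.006 -0.006  1.475] w 0.225 q [ 0.42 -0.26 -0.4   2.19 -0.03  0.59 -0.03]
```

Request:
{"op": "jog_arm", "data": {"rows": "0 -0.02 0 0 0 0.08 1;0 -0.01 0 0 0 0.05 1;0 0 0 0 0 0 1"}}

```text
time: 13.8
position: [0.5808, -0.0431, 0.1928]
tool_rot: [2.011, 1.692, 0.548]
ft_force: [-3.1, 1.8, 4.5]
grip_width: 0.226
grip_force: 44.8
```

```bash
python3 st.py
```

```text
t 13.8 TCP in T mm [  0.4   4.  -38.3] h -12.7 F in T [ 0.1  1.4 -5.5] M in T [-0.2   0.49 -0.12] rot rel T [ 0.005 -0.007  1.602] w 0.226 q [ 0.44 -0.26 -0.42  2.19 -0.04  0.59 -0.14]
```

Request:
{"op": "jog_arm", "data": {"rows": "0 -0.01 0 0 0 0.04 1;0 0 0 0 0 0.03 1;0 0 0 0 0 0 1"}}

```text
time: 14.18
position: [0.5807, -0.0431, 0.1929]
tool_rot: [2.076, 1.627, 0.571]
ft_force: [-2.8, 0.2, 4.8]
grip_width: 0.231
grip_force: 44.8
```

```bash
python3 st.py
```

```text
t 14.18 TCP in T mm [  0.4   4.  -38.3] h -12.7 F in T [-0.5 -0.2 -5.5] M in T [-0.26  0.42 -0.09] rot rel T [ 0.004 -0.007  1.672] w 0.231 q [ 0.46 -0.27 -0.43  2.19 -0.05  0.58 -0.21]
```

Request:
{"op": "jog_arm", "data": {"rows": "0 0 0 0 0 0.03 1;0 0 0 0 0 0.03 1;0 0 0 0 0 0 1"}}

```text
time: 14.55
position: [0.5807, -0.0431, 0.1928]
tool_rot: [2.13, 1.57, 0.591]
ft_force: [-3.3, 1.1, 4.9]
grip_width: 0.225
grip_force: 44.8
```

```bash
python3 st.py
```

```text
t 14.55 TCP in T mm [  0.4   4.  -38.3] h -12.7 F in T [-0.   0.7 -6. ] M in T [-0.14  0.5  -0.25] rot rel T [ 0.004 -0.008  1.731] w 0.225 q [ 0.47 -0.27 -0.44  2.19 -0.05  0.58 -0.26]
```

Request:
{"op": "jog_arm", "data": {"rows": "0 0 0 0 0 0.03 1;0 0 0 0 0 0.02 1;0 0 0 0 0 0 1"}}

```text
time: 14.92
position: [0.5806, -0.0431, 0.1927]
tool_rot: [2.174, 1.522, 0.606]
ft_force: [-3.0, 0.7, 4.7]
grip_width: 0.224
grip_force: 45.0
```

```bash
python3 st.py
```

```text
t 14.93 TCP in T mm [  0.6   3.9 -38.3] h -12.7 F in T [-0.2  0.3 -5.6] M in T [-0.07  0.54 -0.67] rot rel T [ 0.005 -0.008  1.779] w 0.224 q [ 0.48 -0.27 -0.45  2.19 -0.06  0.59 -0.31]
```

The moment jumps to 0.67 N m, so the cam is at its end stop. Easing the torque and backing out slowly.

Request:
{"op": "jog_arm", "data": {"rows": "0 0 0 0 0 -0.05 1;0 0 -0.1 0 0 0 1;0 0 -0.15 0 0 0 1;0 0 -0.2 0 0 0 1;0 0 0 0 0 0 1"}}

```text
time: 15.55
position: [0.5778, -0.0432, 0.196]
tool_rot: [2.133, 1.568, 0.591]
ft_force: [3.6, 2.1, 3.2]
grip_width: 0.23
grip_force: 44.8
```

```bash
python3 st.py
```

```text
t 15.55 TCP in T mm [  1.    3.5 -42.6] h -8.4 F in T [-4.5  2.5 -0.8] M in T [-0.64 -0.58 -0.31] rot rel T [ 0.005 -0.007  1.733] w 0.23 q [ 0.46 -0.28 -0.43  2.19 -0.06  0.6  -0.26]
```

Request:
{"op": "jog_arm", "data": {"rows": "0 0 -0.2 0 0 0 1;0 0 0 0 0 0 1"}}

```text
time: 15.8
position: [0.5765, -0.0434, 0.197]
tool_rot: [2.134, 1.568, 0.59]
ft_force: [7.4, 1.0, -0.3]
grip_width: 0.223
grip_force: 45.0
```

```bash
python3 st.py
```

```text
t 15.8 TCP in T mm [  1.5   3.1 -44.1] h -6.9 F in T [-5.7  2.   4.4] M in T [-0.72 -1.14 -0.31] rot rel T [ 0.006 -0.007  1.734] w 0.223 q [ 0.45 -0.28 -0.43  2.19 -0.05  0.6  -0.26]
```

Request:
{"op": "jog_arm", "data": {"rows": "0 0.08 0 0 0 -0.03 1;0 0.05 0 0 0 0 1;0 0 0 0 0 0 1"}}

```text
time: 16.18
position: [0.5769, -0.0435, 0.1971]
tool_rot: [2.109, 1.597, 0.579]
ft_force: [4.3, 2.2, 1.3]
grip_width: 0.22
grip_force: 44.9
```

```bash
python3 st.py
```

```text
t 16.18 TCP in T mm [  1.1   3.1 -44. ] h -7.0 F in T [-4.   2.7  1.2] M in T [-0.8  -0.61 -0.11] rot rel T [ 0.008 -0.005  1.705] w 0.22 q [ 0.45 -0.28 -0.42  2.19 -0.05  0.6  -0.24]
```

Request:
{"op": "jog_arm", "data": {"rows": "0.05 0.08 0 0 0 0 1;0.05 0.08 0 0 0 0 1;0 0 0 0 0 0 1"}}

```text
time: 16.55
position: [0.5773, -0.0434, 0.1973]
tool_rot: [2.11, 1.598, 0.576]
ft_force: [1.7, 3.0, 1.8]
grip_width: 0.228
grip_force: 44.9
```

```bash
python3 st.py
```

```text
t 16.55 TCP in T mm [  0.6   3.2 -43.9] h -7.1 F in T [-2.1  3.2 -0.7] M in T [-0.77  0.11 -0.1 ] rot rel T [ 0.011 -0.004  1.704] w 0.228 q [ 0.45 -0.28 -0.42  2.19 -0.05  0.61 -0.24]
```

Side load is falling. One more correction, then out.

Request:
{"op": "jog_arm", "data": {"rows": "0.1 0.07 0 0 0 0 1;0.05 0 -0.1 0 0 0 1;0 0 -0.2 0 0 0 1;0 0 0 0 0 0 1"}}

```text
time: 17.05
position: [0.5761, -0.0426, 0.1999]
tool_rot: [2.111, 1.598, 0.574]
ft_force: [1.0, 0.0, -3.6]
grip_width: 0.222
grip_force: 44.9
```

```bash
python3 st.py
```

```text
t 17.05 TCP in T mm [  0.2   3.8 -46.8] h -4.2 F in T [1.3 0.2 3.5] M in T [ 0.26  0.79 -0.12] rot rel T [ 0.012 -0.005  1.705] w 0.222 q [ 0.44 -0.28 -0.42  2.18 -0.04  0.61 -0.24]
```

Request:
{"op": "jog_arm", "data": {"rows": "0 0 -0.2 0 0 0 1;0 0 -0.3 0 0 0 1;0 0 -0.4 0 0 0 1;0 0 -0.6 0 0 0 1;0 0 -0.6 0 0 0 1"}}

```text
time: 17.68
position: [0.5694, -0.0405, 0.2173]
tool_rot: [2.111, 1.598, 0.575]
ft_force: [-0.4, 0.4, -0.5]
grip_width: 0.225
grip_force: 44.9
```

```bash
python3 st.py
python3 - <<'E'
from cam import *
d=grab('wrist'); np.save('pics/w7.npy',d,allow_pickle=True)
print(proj(d,tip0+T@np.array([.0028,.0045,0]),True))
E
```

```text
t 17.68 TCP in T mm [ -4.1   5.  -65. ] h 14.0 F in T [0.7 0.3 0.1] M in T [ 0.06  0.9  -0.05] rot rel T [ 0.012 -0.004  1.705] w 0.225 q [ 0.12 -0.3  -0.15  2.18  0.1   0.67 -0.37]
[267.68716373 222.95089282]
```

Request:
{"op": "jog_arm", "data": {"rows": "0 0 0 0 0 -0.17 1;0 0 0 0 0 -0.17 1;0 0 0 0 0 -0.17 1;0 0 0 0 0 -0.17 1;0 0 0 0 0 -0.17 1"}}

```text
time: 18.35
position: [0.5695, -0.0401, 0.2172]
tool_rot: [1.214, 2.251, 0.267]
ft_force: [0.3, -0.1, -1.8]
grip_width: 0.228
grip_force: 44.9
```

Request:
{"op": "jog_arm", "data": {"rows": "0 0 0 0 0 -0.17 1;0 0 0 0 0 -0.17 1;0 0 0 0 0 -0.17 1;0 0 0 0 0 -0.17 1;0 0 0 0 0 -0.17 1"}}

```text
time: 18.98
position: [0.5695, -0.0401, 0.2171]
tool_rot: [0.177, 2.531, -0.067]
ft_force: [-0.1, 0.3, -0.5]
grip_width: 0.225
grip_force: 44.9
```

Request:
{"op": "jog_arm", "data": {"rows": "-0.8 0 -0.6 0 0 0 1;-0.8 0 -0.6 0 0 0 1;0 0 0 0 0 0 1"}}

```text
time: 19.35
position: [0.5769, -0.041, 0.2378]
tool_rot: [0.186, 2.528, -0.064]
ft_force: [0.3, 0.4, -1.0]
grip_width: 0.222
grip_force: 44.9
```

```bash
python3 st.py
python3 - <<'E'
from cam import *
d=grab('wrist'); np.save('pics/w8.npy',d,allow_pickle=True)
a=d['img'][130:330,150:400]; cv2.imwrite('pics/w8.png',cv2.resize(a,None,fx=3,fy=3,interpolation=cv2.INTER_CUBIC))
E
```

```text
t 19.35 TCP in T mm [-22.    5.5 -77.5] h 26.5 F in T [0.4 0.4 1. ] M in T [-0.02  0.85  0.06] rot rel T [0.009 0.003 0.006] w 0.222 q [ 0.06 -0.3  -0.09  2.14  0.13  0.71  1.31]
```

View pics/w8.png

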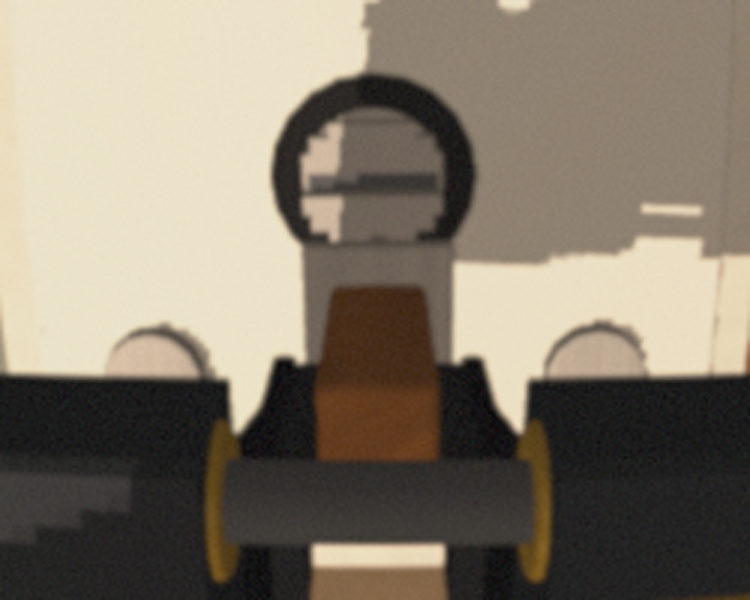

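The slot at crop (372,183) is now level across the cover, so the cam is locked. The head is the same size as before, so it is out. Returning the key.

Run:
```python
from cam import *
G=R.from_rotvec([.179,3.136,.001]).as_matrix(); print('grip yaw',np.arctan2(-G[0,1],G[1,1]))
plan([.4273,.3091,.25],tool(np.arctan2(-G[0,1],G[1,1])))
```

```text
grip yaw -0.11403427885155638
t 19.4 pos [ 0.5762 -0.041   0.2367] F [ 0.3 -0.9 -1.3] w 0.22 gf 44.85876023769379 q [ 0.06 -0.3  -0.09  2.14  0.13  0.71  1.31]
shift now-axes cm [ 15.51  32.43 -12.55] | shift in final axes cm [18.78 33.09 -1.33] | turn [-0.015  0.606 -0.032] rows>= 6.1
```

Request:
{"op": "jog_arm", "data": {"rows": "0 2.5 -0.5 0 0.06 0 1;0 3 -0.3 0 0.06 0 1;1 3 0 0 0.07 0 1;1 3 0 0 0.07 0 1;1 3 0 0 0.07 0 1"}}

```text
time: 20.02
position: [0.5652, 0.108, 0.2292]
tool_rot: [0.211, 2.862, -0.037]
ft_force: [0.1, 0.5, -1.2]
grip_width: 0.225
grip_force: 44.9
```

Request:
{"op": "jog_arm", "data": {"rows": "1.5 3 0 0 0.07 0 1;1.5 3 0 0 0.07 0 1;1.5 3 0 0 0.07 0 1;1.5 3 0 0 0.06 0 1;0 0 0 0 0 0 1"}}

```text
time: 20.65
position: [0.5242, 0.2372, 0.2178]
tool_rot: [0.225, 3.131, -0.007]
ft_force: [0.5, -0.6, -1.2]
grip_width: 0.226
grip_force: 44.9
```

Run:
```python
from cam import *
plan([.4273,.3091,.22],tool(-.114))
```

```text
t 20.65 pos [0.5242 0.2372 0.2178] F [ 0.5 -0.6 -1.2] w 0.226 gf 44.85864758491516 q [-0.15  0.17 -0.37  1.61  0.07  1.37  0.9 ]
shift now-axes cm [10.62  5.73 -0.28] | shift in final axes cm [10.44  6.04 -0.22] | turn [-0.004  0.003 -0.03 ] rows>= 1.9
```

Request:
{"op": "jog_arm", "data": {"rows": "2.5 1.4 0 0 0 -0.03 1;2.7 1.5 0 0 0 0 1;2.7 1.5 0 0 0 0 1;2.5 1.6 0 0 0 0 1;0 0 0 0 0 0 1"}}

```text
time: 21.28
position: [0.4262, 0.3085, 0.2183]
tool_rot: [0.176, 3.131, -0.009]
ft_force: [0.2, -0.1, -0.6]
grip_width: 0.222
grip_force: 44.9
```

Request:
{"op": "jog_arm", "data": {"rows": "0 0 0 0 0 0 1;0 0 0 0 0 0 1"}}

```text
time: 21.52
position: [0.4298, 0.3055, 0.2178]
tool_rot: [0.187, 3.131, -0.01]
ft_force: [0.5, -0.2, -1.4]
grip_width: 0.228
grip_force: 44.9
```

Run:
```python
from cam import *
plan([.4273,.3091,.13],tool(-.114))
d=grab('wrist'); np.save('pics/w9.npy',d,allow_pickle=True)
```

```text
t 21.52 pos [0.4298 0.3055 0.2178] F [ 0.5 -0.2 -1.4] w 0.228 gf 44.858381152153015 q [-0.24  0.07 -0.45  1.71  0.04  1.36  0.75]
shift now-axes cm [0.34 0.38 8.78] | shift in final axes cm [0.28 0.33 8.78] | turn [-0.006  0.006 -0.005] rows>= 1.4
```

Request:
{"op": "jog_arm", "data": {"rows": "0.3 0.36 4 -0.006 0.006 -0.005 1;0 0 4 0 0 0 1;0 0 2 0 0 0 1;0 0 0 0 0 0 1;0 0 0 0 0 0 1"}}

```text
time: 22.2
position: [0.4274, 0.3106, 0.1188]
tool_rot: [0.177, 3.136, 0.002]
ft_force: [1.3, 0.1, -1.4]
grip_width: 0.225
grip_force: 44.9
```

Run:
```python
from cam import *
plan([.4273,.3091,.0665],tool(-.114))
```

```text
t 22.2 pos [0.4274 0.3106 0.1188] F [ 1.3  0.1 -1.4] w 0.225 gf 44.85844016075134 q [-0.25  0.15 -0.46  1.84  0.07  1.17  0.72]
shift now-axes cm [-0.   -0.16  5.23] | shift in final axes cm [-0.01 -0.15  5.23] | turn [0.001 0.    0.001] rows>= 0.8
```

Request:
{"op": "jog_arm", "data": {"rows": "0 -0.12 0.5 0 0 0 1;0 0 0.5 0 0 0 1;0 0 0.5 0 0 0 1;0 0 0.4 0 0 0 1;0 0 0 0 0 0 1"}}

```text
time: 22.82
position: [0.4261, 0.309, 0.0983]
tool_rot: [-0.176, -3.135, 0.0]
ft_force: [-1.1, 0.0, -1.0]
grip_width: 0.228
grip_force: 44.9
```

Run:
```python
from cam import *
plan([.4273,.3091,.0665],tool(-.114)); print(ctrl.get_state()['torque'].round(2))
```

```text
t 22.82 pos [0.4261 0.309  0.0983] F [-1.1  0.  -1. ] w 0.228 gf 44.85852062702179 q [-0.26  0.16 -0.46  1.87  0.08  1.13  0.72]
shift now-axes cm [-0.12  0.02  3.18] | shift in final axes cm [-0.12  0.02  3.18] | turn [-0.    -0.002  0.002] rows>= 0.5
[-0.05 -0.01  0.02]
```

Tip is inside the well without contact. Lowering on.

Request:
{"op": "jog_arm", "data": {"rows": "-0.1 0 0.6 0 0 0 1;0 0 0.6 0 0 0 1;0 0 0.6 0 0 0 1;0 0 0.6 0 0 0 1;0 0 0.3 0 0 0 1"}}

```text
time: 23.45
position: [0.4271, 0.309, 0.0712]
tool_rot: [-0.176, -3.135, -0.0]
ft_force: [0.1, 0.3, -0.9]
grip_width: 0.223
grip_force: 44.9
```

Request:
{"op": "jog_arm", "data": {"rows": "0 0 0.2 0 0 0 1;0 0 0.1 0 0 0 1;0 0 0 0 0 0 1"}}

```text
time: 23.82
position: [0.4274, 0.3092, 0.0689]
tool_rot: [-0.176, -3.136, -0.001]
ft_force: [0.4, -0.2, -1.1]
grip_width: 0.223
grip_force: 44.9
```

Run:
```python
from cam import *
plan([.4273,.3091,.0665],tool(-.114)); print(ctrl.get_state()['torque'].round(2))
```

```text
t 23.82 pos [0.4274 0.3092 0.0689] F [ 0.4 -0.2 -1.1] w 0.223 gf 44.85837936401367 q [-0.26  0.2  -0.45  1.9   0.1   1.07  0.7 ]
shift now-axes cm [ 0.01 -0.01  0.24] | shift in final axes cm [ 0.01 -0.01  0.24] | turn [ 0.001 -0.001  0.002] rows>= 0.0
[ 0.05 -0.02  0.04]
```

Request:
{"op": "jog_arm", "data": {"rows": "0 0 0.1 0 0 0 1;0 0 0.1 0 0 0 1;0 0 0 0 0 0 1"}}

```text
time: 24.2
position: [0.4274, 0.3092, 0.067]
tool_rot: [-0.176, -3.136, -0.001]
ft_force: [-0.3, -0.5, -0.6]
grip_width: 0.229
grip_force: 44.9
```

Request:
{"op": "jog_arm", "data": {"rows": "0 0 0.05 0 0 0 1;0 0 0 0 0 0 1"}}

```text
time: 24.45
position: [0.4274, 0.3093, 0.0669]
tool_rot: [-0.176, -3.136, -0.001]
ft_force: [-1.1, -1.9, 4.6]
grip_width: 0.23
grip_force: 44.9
```

Seated, with contact at the original grip height. Releasing and withdrawing.

Request:
{"op": "jog_arm", "data": {"rows": "0 0 0 0 0 0 -0.2;0 0 0 0 0 0 -0.2;0 0 0 0 0 0 -0.2;0 0 0 0 0 0 -0.2"}}

```text
time: 24.95
position: [0.4273, 0.3091, 0.0661]
tool_rot: [-0.176, -3.136, -0.001]
ft_force: [-0.0, 0.4, 0.5]
grip_width: 0.564
grip_force: 0.0
```

Request:
{"op": "jog_arm", "data": {"rows": "0 0 -1.5 0 0 0 -0.2;0 0 -3 0 0 0 -0.2;0 0 -5 0 0 0 -0.2;0 0 -5 0 0 0 -0.2;0 0 -5 0 0 0 -0.2"}}

```text
time: 25.58
position: [0.4274, 0.3091, 0.2643]
tool_rot: [0.176, 3.136, 0.002]
ft_force: [0.6, 0.3, -0.1]
grip_width: 0.6
grip_force: 0.0
```

Request:
{"op": "jog_arm", "data": {"rows": "0 0 0 0 0 0 -0.2;0 0 0 0 0 0 -0.2;0 0 0 0 0 0 -0.2;0 0 0 0 0 0 -0.2"}}

```text
time: 26.08
position: [0.427, 0.3086, 0.2601]
tool_rot: [-0.176, -3.134, 0.001]
ft_force: [0.1, 0.0, -0.4]
grip_width: 0.603
grip_force: 0.0
```

Run:
```python
from h import *
s=ctrl.get_state(); print(s['time'],s['position'].round(3),s['grip_width'],s['ft_force'].round(1))
d=grab('wrist'); im=d['img']; u,v=proj(d,(.4257,.3102,.08),True).round().astype(int); print(u,v)
x0,y0=u-34,v-40; c=im[y0:y0+90,x0:x0+68]
hsv=cv2.cvtColor(c,cv2.COLOR_BGR2HSV); H,S,V=[hsv[...,i].astype(int) for i in range(3)]
m=((H<18)&(S>110)&(V>95)).astype(np.uint8); k=max(cv2.findContours(m,cv2.RETR_EXTERNAL,cv2.CHAIN_APPROX_NONE)[0],key=cv2.contourArea)+[x0,y0]
r=cv2.minAreaRect(k.astype(np.float32)); q=np.array([onz(d,*p,.111,True)[:2] for p in cv2.boxPoints(r)])
print(r,q.mean(0).round(4),np.linalg.norm(q[0]-q[1]),np.linalg.norm(q[1]-q[2]),q.round(4).tolist())
```

```text
26.075 [0.427 0.309 0.26 ] 0.6034194475353788 [ 0.1  0.  -0.4]
276 192
((276.5, 197.0), (19.0, 24.0), 0.0) [0.4251 0.3103] 0.025860573564926482 0.01983592693803251 [[0.4368, 0.2988], [0.4111, 0.3019], [0.4133, 0.3216], [0.439, 0.3189]]
```

The handle is back at (0.425, 0.310) and still measures 25.9 x 19.8 mm at z = 0.111 m, so the key stands seated as before. Handing in.

```bash
python3 -c "
from h import *
print(ticket.close_job())"
```

```text
the job is handed in; nothing more can be done
None
```

The cover is locked: the cam was pressed in, turned clockwise to its stop and sprang back out with its slot level, the key stands back in its block, and the job was handed in at about 26 s.

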